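Put the check weights back in their case in order of size

ROBOT

A 6-joint arm with a two-finger parallel gripper is mounted at the origin on the work surface. World frame = base frame: x ahead of the robot, y to its left, z up, the work surface at z = 0. Lengths are in m, angles in degrees, forces in N, time in s.
With the tool pointing down it reaches from about 0.375 to 0.9 m from the base axis. Payload 3.1 kg.
Tool frame: the origin (TCP) lies on the centre line of the jaws, within the pads' length; the fingertips stand 25 mm ahead of it and the grasp point (between the pads) lies 6 mm ahead of it; z points along the fingers, y is the line along which they close (so a half turn about z gives the same grasp; the last joint's range is limited). The gripper opens to 87 mm and grips with 3 to 60 N. Pads are 19 mm wide; open, the fingers measure 117 mm over their backs; the gripper's body (75 mm by 190 mm) begins 51 mm behind the grasp point.
Start: joints at [-73.31, 30.224, 82.088, -0, 67.689, -10.227], TCP at [0.283, -0.557, 0.248] pointing down, gripper open.
Joint ranges: [-176.69, 176.69], [-43.24, 126.21], [12.49, 139.97], [-82, 262], [0, 151.66], [-163.58, 163.58]. Speed limits (degrees/s): [159.86, 159.86, 180, 180, 180, 180].

INTERFACE

Orientations are given as a 3x3 rotation matrix whose columns are the frame's x, y, z axes.
In Python, from rig import read_state, capture, camera_params, hand_in gives the robot as it stands.
- The arm moves only by the tool apply_moves, never from a script. Its argument "rows" is a list of rows, each an object of numbers: "x", "y", "z": the shift along the tool's x, y, z in mm; "rx", "ry", "rz": the turn, a rotation vector about the tool's x, y, z in units of 6 degrees (1.0 is 6 degrees); "claw": the closure in counts, from 0 (fully open) to 255 (shut). A call has 1 to 10 rows; each row is the pose to reach, as a shift and turn from the pose commanded when the call began, along the tool's axes at that moment; what a row does not reach only later rows make up. A row lasts 1/8 s, in which the tool goes at most 62.5 mm and 10.7 degrees, less where a joint would pass 70% of its speed; a pose out of reach is approached as far as the arm can. A call with a gripper value outside its range is refused whole. The fingers move at their own pace and stop on an object; the grip force is fixed at half the most. Time passes only in rows, so rows that repeat a pose let the fingers close. It gives the time, the measured TCP pose, the force, the opening and the grip force at its end, in the units of the state.
- read_state(): the state, without advancing time (a new reading comes with each control period).
- capture(name): name is "side" or "top"; returns (picture, depth): 420x560x3 uint8, red, green, blue; 420x560 float32, m along the optical axis (not along the pixel's ray), 0 where there is no reading.
- camera_params(name): a dict with "fx", "fy", "cx", "cy" (pixels), "xyz" and "orientation" of the camera in the world. Camera axes: x right, y up, looking along -z (the intrinsics and any distortion apply to the point x, -y, -z); pixel columns grow to the right and rows downward; lengths in m; the calibration is good to about 2 mm. A picture is of the moment at which its call begins. camera_params takes no time and is no camera call.
- hand_in(): hands the job in; it is judged then, once.
The state is a dict: "time_s": time; "joint_positions": joint angles; "qvel": joint speeds; "tau": joint torques, N m; "position": TCP position; "tcp_rot": TCP orientation; "force": force on the tool from outside, world axes, zero at the start; "moment": the same for the moment, N m; "opening": opening from 0.0 (shut) to 1.0 (fully open); "grasp_force": force on a finger pad.
Only numpy, scipy, OpenCV 4.12 (cv2) and the standard library are available. Lean on these libraries where they do the work, as an engineer would, in place of code of your own. Each camera call takes 0.05 s, during which the arm holds its last target. There are 200 camera calls.

TASK

The balance check is finished: put the four steel weights from the black mat back into their wooden case, each standing upright on the floor of its own well, so that they run in order of size from the largest well to the smallest. Set them down gently, do not drop them or knock any over, and leave the lid and the bottle where they are.

Things in the scene. Friction and masses are not known exactly. Their poses are not given: they have to be found in the camera images.
- weight_500g: largest of four steel check weights (500 g), round, upright: body 38 mm across, 46 mm high; a narrow neck to 54 mm; a knob 27 mm across to 66 mm, its full height. Origin: centre of its underside, z up its axis. It starts on a fixed black rubber mat 3 mm thick, 220 by 180 mm; the weights there stand at least 70 mm apart between centres.
- weight_200g: second largest of four steel check weights (200 g), round, upright: body 28 mm across, 33 mm high; a narrow neck to 39 mm; a knob 20 mm across to 48 mm, its full height. Origin: centre of its underside, z up its axis. It starts on a fixed black rubber mat 3 mm thick, 220 by 180 mm; the weights there stand at least 70 mm apart between centres.
- weight_100g: second smallest of four steel check weights (100 g), round, upright: body 22 mm across, 27 mm high; a narrow neck to 32 mm; a knob 16 mm across to 39.5 mm, its full height. Origin: centre of its underside, z up its axis. It starts on a fixed black rubber mat 3 mm thick, 220 by 180 mm; the weights there stand at least 70 mm apart between centres.
- weight_50g: smallest of four steel check weights (50 g), round, upright: body 18 mm across, 20 mm high; a narrow neck to 24 mm; a knob 13 mm across to 30.5 mm, its full height. Origin: centre of its underside, z up its axis. It starts on a fixed black rubber mat 3 mm thick, 220 by 180 mm; the weights there stand at least 70 mm apart between centres.
- well_500g: largest of four round wells in a row in the weight case, place of the 500 g weight: 50 mm across, 10 mm deep, blue felt floor. Origin: centre of its floor, 10 mm above the bench, 10 mm below the case's top; z up, y along the row towards the smaller wells. The case: a fixed brown hardwood block 228 by 86 mm, 20 mm high, at any yaw.
- well_200g: second largest of four round wells in a row in the weight case, place of the 200 g weight: 40 mm across, 10 mm deep, blue felt floor. Origin: centre of its floor, 10 mm above the bench, 10 mm below the case's top; z up, y along the row towards the smaller wells. Each well has a 2 mm chamfer.
- well_100g: second smallest of four round wells in a row in the weight case, place of the 100 g weight: 34 mm across, 10 mm deep, blue felt floor. Origin: centre of its floor, 10 mm above the bench, 10 mm below the case's top; z up, y along the row towards the smaller wells. The row is straight: centres 59, 51, 46 mm apart from the largest on.
- well_50g: smallest of four round wells in a row in the weight case, place of the 50 g weight: 30 mm across, 10 mm deep, blue felt floor. Origin: centre of its floor, 10 mm above the bench, 10 mm below the case's top; z up, y along the row towards the smaller wells.
- lid: the case's lift-off lid, a bystander: a loose open brown hardwood box 228 by 86 by 64 mm lying hollow side up beyond the work, 0.3 kg. Origin at the centre of its underside.
- bottle: a loose white plastic bottle, a bystander, 54 mm across and 105 mm tall, 0.15 kg, standing beside the lid. Origin at the centre of its underside.
There are look-alikes about, which are no part of the job. What is shaped like the weight_200g but purple is not meant. What is shaped like the weight_100g but orange is not meant.

How it is judged (in metres and radians):
At the end, for the whole second after the job is handed in: each of the four weights stands released and at rest in its own well: its centre within 9 mm of the well's centre, its underside on the floor (within 3 mm), upright within 0.1 rad (horizontal distance between weight_500g and well_500g below 0.009 m and z of weight_500g in the frame of well_500g below 0.003 m and angle between each of weight_500g, weight_200g, weight_100g, weight_50g's own z axis and vertical below 0.1 rad and linear speed of each of weight_500g, weight_200g, weight_100g, weight_50g below 0.02 m/s and angular speed of each of weight_500g, weight_200g, weight_100g, weight_50g below 0.2 rad/s and horizontal distance between weight_200g and well_200g below 0.009 m and z of weight_200g in the frame of well_200g below 0.003 m and horizontal distance between weight_100g and well_100g below 0.009 m and z of weight_100g in the frame of well_100g below 0.003 m and horizontal distance between weight_50g and well_50g below 0.009 m and z of weight_50g in the frame of well_50g below 0.003 m); the robot touches nothing.
It fails at once if a weight is knocked over (angle between any of weight_500g, weight_200g, weight_100g, weight_50g's own z axis and vertical above 1 rad).
It fails at once if a weight is dropped into a well or rushed into it (faster than 0.5 m/s within 40 mm of the floor) ((horizontal distance between weight_500g and well_500g below 0.02 m and z of weight_500g in the frame of well_500g below 0.04 m and linear speed of weight_500g above 0.5 m/s) or (horizontal distance between weight_200g and well_200g below 0.02 m and z of weight_200g in the frame of well_200g below 0.04 m and linear speed of weight_200g above 0.5 m/s) or (horizontal distance between weight_100g and well_100g below 0.02 m and z of weight_100g in the frame of well_100g below 0.04 m and linear speed of weight_100g above 0.5 m/s) or (horizontal distance between weight_50g and well_50g below 0.02 m and z of weight_50g in the frame of well_50g below 0.04 m and linear speed of weight_50g above 0.5 m/s)).
It fails at once if the lid is shifted more than 30 mm (distance of lid from where it was at the start of the episode above 0.03 m).
It fails at once if the bottle is shifted more than 30 mm (distance of bottle from where it was at the start of the episode above 0.03 m).
It also fails if it takes over 109 s, if anything falls off the work surface, if the arm or the gripper's body presses on something with over 40 N, if the wrist force passes 120 N, or if a joint passes its speed limit or range.

## Working session

There is one attempt and no reset: what is moved stays moved. The work goes in short steps, Python scripts to look and compute and a tool call to move; the robot and the scene stay as the last step left them, time stands still between calls to the robot, and variables do not carry over. Pictures are saved under pics/ and viewed, at most 14 in all, crops included, and the job is handed in when it is done.

Besides the shell and the picture viewer there is one more tool, called after "Call:" in YAML: its name, and indented under it one key for each argument. apply_moves: Moves the arm, as the interface text tells. Its arguments: {"type":"object","properties":{"rows":{"type":"array"}},"required":["rows"]}

```bash
mkdir -p pics; ls
python3 - <<'E'
from rig import *
import cv2,numpy as np
s=read_state();print(s)
for n in("top","side"):
    p,d=capture(n);np.savez(f"{n}0.npz",p=p,d=d);cv2.imwrite(f"pics/{n}0.png",p[...,::-1]);print(n,camera_params(n))
E
```

```text
pics
{'time_s': 0.0, 'joint_positions': array([-7.33085109e+01,  3.02785704e+01,  8.21556807e+01, -3.18456849e-04,
        6.76895805e+01, -1.02251530e+01]), 'qvel': array([-0.03322033,  0.06064831,  0.02960922, -0.0747454 , -0.12262292,
       -0.09510657]), 'tau': array([-2.41142388e-04, -4.40042531e+01, -1.76596624e+01,  6.32887823e-02,
        5.79840993e-02, -1.70906542e-04]), 'position': array([ 0.28278233, -0.55661085,  0.24657974]), 'tcp_rot': array([[ 8.91665238e-01,  4.52694943e-01, -6.25680670e-04],
       [ 4.52695217e-01, -8.91662919e-01,  2.06872544e-03],
       [ 3.78605291e-04, -2.12785321e-03, -9.99997664e-01]]), 'force': array([ 0.84489624,  0.13907703, -0.22473393]), 'moment': array([-0.01622193, -0.00667103,  0.03822641]), 'grasp_force': 0.0, 'opening': 1.0002940336599293}
top {'fx': 519.5249714700716, 'fy': 519.5249714700716, 'cx': 281.4541887329827, 'cy': 211.6880579507499, 'xyz': array([ 0.40130648, -0.0191054 ,  1.08980015]), 'orientation': array([[-0.02161917,  0.98213869, -0.1869123 ],
       [-0.99945397, -0.02590402, -0.02051216],
       [-0.02498757,  0.18636679,  0.98216243]])}
side {'fx': 384.4111973007289, 'fy': 384.4111973007289, 'cx': 276.8282216822077, 'cy': 211.12180669998, 'xyz': array([0.26558824, 0.48040871, 0.55616547]), 'orientation': array([[-0.8146109 ,  0.39514833, -0.42457846],
       [-0.57990993, -0.54143676,  0.60872876],
       [ 0.01065577,  0.74209436,  0.67021073]])}
```

View pics/top0.png

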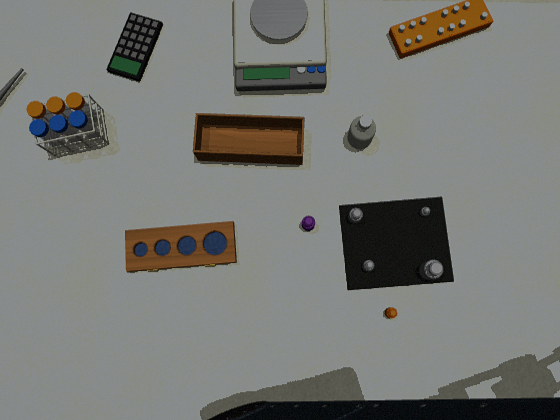

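View pics/side0.png

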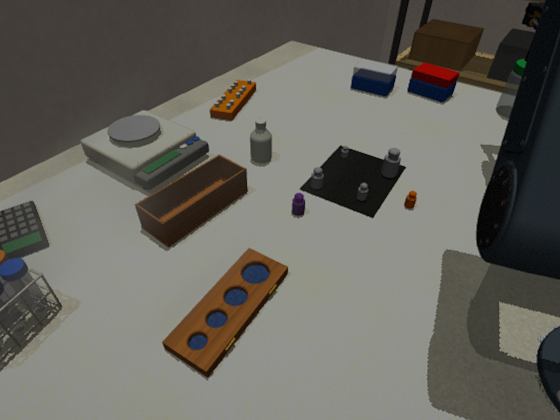

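Top view: wells at about (215,242), (186,245), (162,247), (140,249), large to small. On the mat the 500 g is at (432,268), 200 g (356,215), 100 g (368,266) and 50 g (426,211). The purple decoy is at (308,223) and the orange one at (391,313). The side view shows the same layout.

```bash
cat > h.py <<'E'
from rig import *
import cv2,numpy as np
P={n:camera_params(n) for n in("top","side")}
def rays(n,uv):
    c=P[n];uv=np.atleast_2d(uv).astype(float)
    return np.c_[(uv[:,0]-c["cx"])/c["fx"],-(uv[:,1]-c["cy"])/c["fy"],-np.ones(len(uv))]@c["orientation"].T
def plane(n,uv,z):
    r=rays(n,uv);return P[n]["xyz"]+r*((z-P[n]["xyz"][2])/r[:,2])[:,None]
def pts(n,uv,d):return P[n]["xyz"]+rays(n,uv)*d[:,None]
def proj(n,X):
    c=P[n];q=(np.atleast_2d(X)-c["xyz"])@c["orientation"]
    return np.c_[c["cx"]+c["fx"]*q[:,0]/-q[:,2],c["cy"]-c["fy"]*q[:,1]/-q[:,2]]
def blobs(m,lo,hi):
    k,l,s,c=cv2.connectedComponentsWithStats(m.astype(np.uint8),connectivity=8)
    return [(c[i],s[i],l==i) for i in range(1,k) if lo<s[i,4]<hi]
E
python3 - <<'E'
from h import *
for n in("top","side"):
    f=np.load(n+"0.npz");p,d=f["p"],f["d"];hsv=cv2.cvtColor(p,cv2.COLOR_RGB2HSV)
    x0,y0,x1,y1=(110,215,245,280) if n=="top" else(160,245,295,375)
    m=np.zeros(d.shape,bool);m[y0:y1,x0:x1]=((hsv[...,0]>95)&(hsv[...,0]<130)&(hsv[...,1]>70))[y0:y1,x0:x1]
    w=[]
    for c,s,l in blobs(m,50,3000):
        q=plane(n,c,.015)[0];w.append(q);v,u=np.nonzero(l);dd=d[l];print(n,"well",s[4],s[2:4],q.round(4),"z",np.median(pts(n,np.c_[u,v],dd)[:,2]).round(4))
    w=sorted(w,key=lambda q:q[1]);print([np.linalg.norm(a-b).round(4) for a,b in zip(w,w[1:])])
    # weights: depth points above mat
    v,u=np.nonzero(d>0);X=pts(n,np.c_[u,v],d[v,u])
    for nm,(cx,cy),h in [("500",(432,268),.069),("200",(356,215),.051),("100",(368,266),.0425),("50",(426,211),.0335),("purple",(308,223),.048),("bottle",(361,130),.105)]:
        g=plane("top",(cx,cy),h-.004)[0]
        k=(np.hypot(*(X[:,:2]-g[:2]).T)<.033)&(X[:,2]>.01)
        if k.sum()<3: print(nm,"none");continue
        Y=X[k];zt=np.percentile(Y[:,2],97);t=Y[Y[:,2]>h-.006]
        print(n,nm,"guess",g[:2].round(4),"N",len(Y),"ztop",zt.round(4),"top",len(t),t.mean(0).round(4) if len(t) else "", "mid",((np.percentile(t,3,0)+np.percentile(t,97,0))/2).round(4) if len(t) else "")
f=np.load("top0.npz")["p"];g=np.load("side0.npz")["p"]
a=cv2.resize(f[190:330,290:470],None,fx=4,fy=4,interpolation=cv2.INTER_CUBIC)[:560,:720]
cv2.imwrite("pics/crop0.png",np.clip(a[...,::-1].astype(float)*1.5,0,255))
E
```

```text
top well 401 [23 23] [0.543  0.1442 0.015 ] z 0.0108
top well 251 [18 18] [0.5396 0.2032 0.015 ] z 0.0105
top well 170 [15 15] [0.5366 0.254  0.015 ] z 0.0107
top well 127 [12 13] [0.5336 0.2999 0.015 ] z 0.0106
[np.float64(0.059), np.float64(0.0509), np.float64(0.046)]
top 500 guess [ 0.4766 -0.2894] N 367 ztop 0.0722 top 156 [ 0.4768 -0.2954  0.0691] mid [ 0.4766 -0.296   0.0688]
top 200 guess [ 0.5889 -0.1488] N 167 ztop 0.0542 top 73 [ 0.5927 -0.1495  0.051 ] mid [ 0.5929 -0.1498  0.0507]
top 100 guess [ 0.4856 -0.1689] N 103 ztop 0.0448 top 47 [ 0.489  -0.1712  0.0423] mid [ 0.4893 -0.1716  0.0422]
top 50 guess [ 0.5967 -0.2953] N 73 ztop 0.0366 top 32 [ 0.5991 -0.2955  0.0334] mid [ 0.5994 -0.2954  0.0332]
top purple guess [ 0.5754 -0.0509] N 153 ztop 0.0517 top 74 [ 0.5797 -0.0515  0.0479] mid [ 0.5801 -0.0511  0.0483]
top bottle guess [ 0.7507 -0.1603] N 676 ztop 0.1071 top 133 [ 0.7676 -0.1688  0.1052] mid [ 0.7683 -0.1692  0.1043]
side well 378 [27 18] [0.5433 0.1466 0.015 ] z 0.0093
side well 280 [22 16] [0.54   0.2051 0.015 ] z 0.0094
side well 229 [20 15] [0.5369 0.256  
[... 236 characters left out ...]
 0.0668]
side 200 guess [ 0.5889 -0.1488] N 200 ztop 0.0503 top 42 [ 0.5931 -0.1444  0.0486] mid [ 0.5939 -0.1453  0.0482]
side 100 guess [ 0.4856 -0.1689] N 135 ztop 0.0419 top 32 [ 0.4893 -0.1663  0.0402] mid [ 0.4898 -0.1665  0.0396]
side 50 guess [ 0.5967 -0.2953] N 60 ztop 0.0331 top 16 [ 0.5988 -0.2918  0.0309] mid [ 0.5994 -0.2923  0.0308]
side purple guess [ 0.5754 -0.0509] N 214 ztop 0.0478 top 55 [ 0.5798 -0.0459  0.0458] mid [ 0.5802 -0.0468  0.0454]
side bottle guess [ 0.7507 -0.1603] N 683 ztop 0.1042 top 61 [ 0.7676 -0.1641  0.1032] mid [ 0.7689 -0.1647  0.1026][ WARN:0@0.113] global loadsave.cpp:1063 imwrite_ Unsupported depth image for selected encoder is fallbacked to CV_8U.
```

View pics/crop0.png

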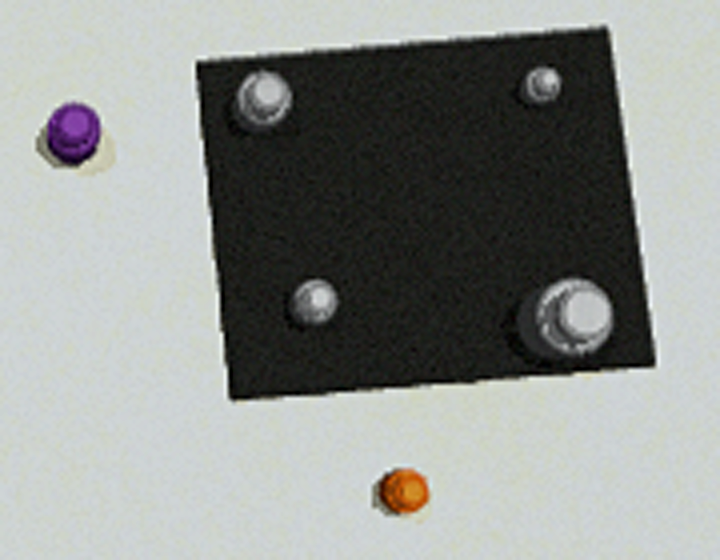

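The crop shows the four steel weights upright on the mat, with the decoys off it. Depth heights match the stated sizes (69, 51, 42 and 33 mm including the mat), and well spacings come out at 59.0, 50.9 and 46.0 mm. The two cameras differ by about 2 mm in y, so I'll average them. The fingers will close along world x, perpendicular to the row.

```bash
cat >> h.py <<'E'
W={"500":(.477,-.2945),"200":(.5928,-.1485),"100":(.489,-.1702),"50":(.5992,-.2945)}
C={"500":(.5431,.1454),"200":(.5398,.2041),"100":(.5367,.255),"50":(.5338,.3009)}
YAW=3.45
def go(x,y,z):
    s=read_state();R=s["tcp_rot"];a=np.radians(YAW)
    T=np.c_[[-np.sin(a),np.cos(a),0],[np.cos(a),np.sin(a),0],[0,0,-1]]
    rv=cv2.Rodrigues(R.T@T)[0].ravel()
    print("t",s["time_s"],"pos",s["position"].round(4),"shift mm",(R.T@(np.array([x,y,z])-s["position"])*1000).round(1),"turn/6deg",(np.degrees(rv)/6).round(2),"F",s["force"].round(1),"open mm",s["opening"]*87)
E
python3 -c "
from h import *
go(*W['500'],.2)"
```

```text
t 0.1 pos [ 0.2828 -0.5567  0.2467] shift mm [ 291.9 -145.8   47. ] turn/6deg [-1.000e-02 -1.000e-02 -1.109e+01] F [-1.1  0.2  0.3] open mm 86.97843675345075
```

Call:
apply_moves:
  rows:
    - {"x": 30, "y": -15, "z": 0, "rz": -1.2}
    - {"x": 70, "y": -35, "z": 0, "rz": -2.7}
    - {"x": 110, "y": -55, "z": 10, "rz": -4.2}
    - {"x": 150, "y": -75, "z": 20, "rz": -5.7}
    - {"x": 190, "y": -95, "z": 30, "rz": -7.2}
    - {"x": 230, "y": -115, "z": 40, "rz": -8.7}
    - {"x": 265, "y": -132, "z": 47, "rz": -10.1}
    - {"x": 292, "y": -146, "z": 47, "rz": -11.1}
    - {"x": 292, "y": -146, "z": 47, "rz": -11.1}
    - {"x": 292, "y": -146, "z": 47, "rz": -11.1}

```text
validation failed for argument at $.ro...
```

```bash
python3 -c "
from h import *
go(*W['500'],.041)
p,d=capture('top');cv2.imwrite('pics/a1.png',p[...,::-1])"
```

```text
t 0.1 pos [ 0.2828 -0.5567  0.2467] shift mm [ 291.8 -145.4  206. ] turn/6deg [-1.000e-02 -1.000e-02 -1.109e+01] F [-1.1  0.2  0.3] open mm 86.97843675345075
```

Call:
apply_moves:
  rows:
    - {"x": 30, "y": -15, "z": 0, "rx": 0, "ry": 0, "rz": -1.2, "claw": 0}
    - {"x": 70, "y": -35, "z": 0, "rx": 0, "ry": 0, "rz": -2.7, "claw": 0}
    - {"x": 110, "y": -55, "z": 10, "rx": 0, "ry": 0, "rz": -4.2, "claw": 0}
    - {"x": 150, "y": -75, "z": 20, "rx": 0, "ry": 0, "rz": -5.7, "claw": 0}
    - {"x": 190, "y": -95, "z": 30, "rx": 0, "ry": 0, "rz": -7.2, "claw": 0}
    - {"x": 230, "y": -115, "z": 40, "rx": 0, "ry": 0, "rz": -8.7, "claw": 0}
    - {"x": 265, "y": -132, "z": 47, "rx": 0, "ry": 0, "rz": -10.1, "claw": 0}
    - {"x": 292, "y": -146, "z": 47, "rx": 0, "ry": 0, "rz": -11.1, "claw": 0}
    - {"x": 292, "y": -146, "z": 47, "rx": 0, "ry": 0, "rz": -11.1, "claw": 0}
    - {"x": 292, "y": -146, "z": 47, "rx": 0, "ry": 0, "rz": -11.1, "claw": 0}

```text
time_s: 1.4
position: [0.477, -0.2954, 0.2005]
tcp_rot: [[-0.061, 0.998, -0.0], [0.998, 0.061, -0.001], [-0.0, -0.0, -1.0]]
force: [-0.7, -0.1, -0.9]
opening: 0.995
grasp_force: 0.0
```

Call:
apply_moves:
  rows:
    - {"x": 1, "y": 0, "z": 30, "rx": 0, "ry": 0, "rz": 0, "claw": 0}
    - {"x": 1, "y": 0, "z": 70, "rx": 0, "ry": 0, "rz": 0, "claw": 0}
    - {"x": 1, "y": 0, "z": 105, "rx": 0, "ry": 0, "rz": 0, "claw": 0}
    - {"x": 1, "y": 0, "z": 130, "rx": 0, "ry": 0, "rz": 0, "claw": 0}
    - {"x": 1, "y": 0, "z": 148, "rx": 0, "ry": 0, "rz": 0, "claw": 0}
    - {"x": 1, "y": 0, "z": 157, "rx": 0, "ry": 0, "rz": 0, "claw": 0}
    - {"x": 1, "y": 0, "z": 159, "rx": 0, "ry": 0, "rz": 0, "claw": 0}
    - {"x": 1, "y": 0, "z": 159, "rx": 0, "ry": 0, "rz": 0, "claw": 60}
    - {"x": 1, "y": 0, "z": 159, "rx": 0, "ry": 0, "rz": 0, "claw": 100}
    - {"x": 1, "y": 0, "z": 159, "rx": 0, "ry": 0, "rz": 0, "claw": 120}

```text
time_s: 2.65
position: [0.4775, -0.294, 0.0421]
tcp_rot: [[-0.062, 0.998, 0.001], [0.998, 0.062, -0.001], [-0.001, 0.001, -1.0]]
force: [-0.2, -0.1, -0.4]
opening: 0.738
grasp_force: 0.0
```

Run:
```python
from h import *
go(*W['500'],.041)
p,d=capture('side');cv2.imwrite('pics/a2.png',cv2.resize(p[100:260,270:450],None,fx=4,fy=3.6)[...,::-1])
```

```text
t 2.65 pos [ 0.4775 -0.294   0.0421] shift mm [-0.4 -0.5  1.1] turn/6deg [0.01 0.01 0.01] F [-0.2 -0.1 -0.4] open mm 64.21391817140523
```

View pics/a2.png

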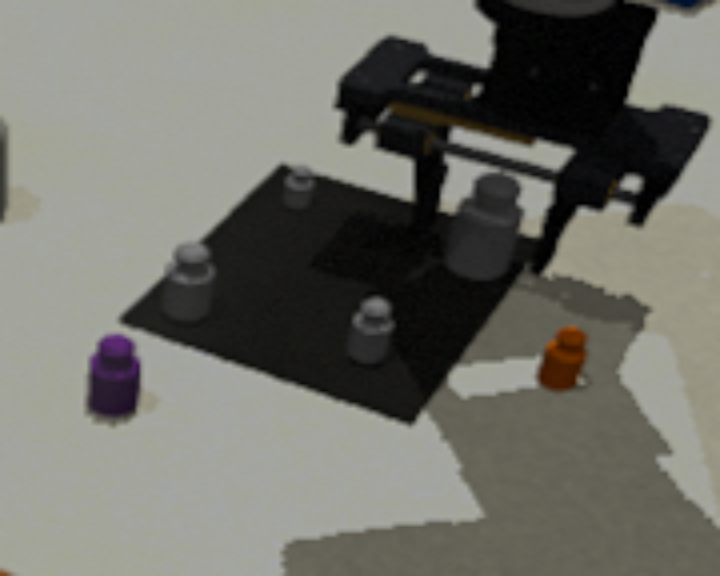

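The fingers straddle the 500 g weight, which stands upright at crop (485,225). Next I close the jaws.

Call:
apply_moves:
  rows:
    - {"x": 0, "y": 0, "z": 1, "rx": 0, "ry": 0, "rz": 0, "claw": 130}
    - {"x": 0, "y": 0, "z": 1, "rx": 0, "ry": 0, "rz": 0, "claw": 145}
    - {"x": 0, "y": 0, "z": 1, "rx": 0, "ry": 0, "rz": 0, "claw": 160}
    - {"x": 0, "y": 0, "z": 1, "rx": 0, "ry": 0, "rz": 0, "claw": 200}
    - {"x": 0, "y": 0, "z": 1, "rx": 0, "ry": 0, "rz": 0, "claw": 255}
    - {"x": 0, "y": 0, "z": 1, "rx": 0, "ry": 0, "rz": 0, "claw": 255}
    - {"x": 0, "y": 0, "z": 1, "rx": 0, "ry": 0, "rz": 0, "claw": 255}
    - {"x": 0, "y": 0, "z": 1, "rx": 0, "ry": 0, "rz": 0, "claw": 255}

```text
time_s: 3.7
position: [0.4774, -0.2939, 0.0406]
tcp_rot: [[-0.061, 0.998, 0.0], [0.998, 0.061, -0.0], [-0.0, 0.0, -1.0]]
force: [2.3, 0.7, -0.7]
opening: 0.427
grasp_force: 30.0
```

Call:
apply_moves:
  rows:
    - {"x": 0, "y": 0, "z": -15, "rx": 0, "ry": 0, "rz": 0, "claw": 255}
    - {"x": 0, "y": 0, "z": -50, "rx": 0, "ry": 0, "rz": 0, "claw": 255}
    - {"x": 15, "y": 3, "z": -90, "rx": 0, "ry": 0, "rz": 0, "claw": 255}
    - {"x": 50, "y": 10, "z": -105, "rx": 0, "ry": 0, "rz": 0, "claw": 255}
    - {"x": 95, "y": 20, "z": -110, "rx": 0, "ry": 0, "rz": 0, "claw": 255}
    - {"x": 140, "y": 30, "z": -110, "rx": 0, "ry": 0, "rz": 0, "claw": 255}
    - {"x": 185, "y": 40, "z": -110, "rx": 0, "ry": 0, "rz": 0, "claw": 255}
    - {"x": 230, "y": 50, "z": -110, "rx": 0, "ry": 0, "rz": 0, "claw": 255}
    - {"x": 265, "y": 57, "z": -110, "rx": 0, "ry": 0, "rz": 0, "claw": 255}
    - {"x": 285, "y": 61, "z": -110, "rx": 0, "ry": 0, "rz": 0, "claw": 255}

```text
time_s: 4.95
position: [0.5191, -0.0038, 0.1508]
tcp_rot: [[-0.063, 0.998, -0.003], [0.998, 0.063, 0.0], [0.0, -0.003, -1.0]]
force: [-0.1, -1.2, -5.8]
opening: 0.425
grasp_force: 30.0
```

```bash
python3 -c "
from h import *
go(*C['500'],.1)"
```

```text
t 4.95 pos [ 0.5191 -0.0038  0.1508] shift mm [147.3  33.5  50.7] turn/6deg [-0.02 -0.    0.03] F [-0.1 -1.2 -5.8] open mm 36.99662295639716
```

Call:
apply_moves:
  rows:
    - {"x": 25, "y": 6, "z": 0, "rx": 0, "ry": 0, "rz": 0, "claw": 255}
    - {"x": 65, "y": 15, "z": 10, "rx": 0, "ry": 0, "rz": 0, "claw": 255}
    - {"x": 105, "y": 23, "z": 20, "rx": 0, "ry": 0, "rz": 0, "claw": 255}
    - {"x": 135, "y": 30, "z": 30, "rx": 0, "ry": 0, "rz": 0, "claw": 255}
    - {"x": 148, "y": 33, "z": 40, "rx": 0, "ry": 0, "rz": 0, "claw": 255}
    - {"x": 148, "y": 33, "z": 50, "rx": 0, "ry": 0, "rz": 0, "claw": 255}
    - {"x": 148, "y": 33, "z": 50, "rx": 0, "ry": 0, "rz": 0, "claw": 255}
    - {"x": 148, "y": 33, "z": 50, "rx": 0, "ry": 0, "rz": 0, "claw": 255}

```text
time_s: 5.95
position: [0.5444, 0.1429, 0.1006]
tcp_rot: [[-0.06, 0.998, -0.0], [0.998, 0.06, -0.0], [-0.0, -0.0, -1.0]]
force: [-0.1, 0.1, -4.6]
opening: 0.43
grasp_force: 30.0
```

Run:
```python
from h import *
go(*C['500'],.0476)
p,d=capture('side');p2,_=capture('top')
cv2.imwrite('pics/a3.png',np.hstack([cv2.resize(p[190:390,150:310],None,fx=2.4,fy=2.4),cv2.resize(p2[150:300,110:260],(384,480))])[...,::-1])
```

```text
t 5.95 pos [0.5444 0.1429 0.1006] shift mm [ 2.6 -1.2 53. ] turn/6deg [-0.  0. -0.] F [-0.1  0.1 -4.6] open mm 37.37905044671576
```

View pics/a3.png

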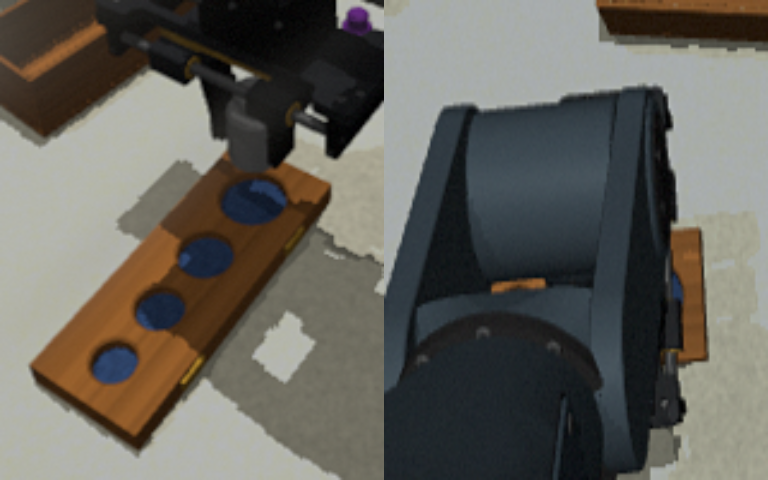

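The weight hangs upright in the grip above the 500 g well, at left crop (250,200). I'll lower to just above the case and check.

Call:
apply_moves:
  rows:
    - {"x": 2.5, "y": -1, "z": 10, "rx": 0, "ry": 0, "rz": 0, "claw": 255}
    - {"x": 2.5, "y": -1, "z": 25, "rx": 0, "ry": 0, "rz": 0, "claw": 255}
    - {"x": 2.5, "y": -1, "z": 36, "rx": 0, "ry": 0, "rz": 0, "claw": 255}
    - {"x": 2.5, "y": -1, "z": 40, "rx": 0, "ry": 0, "rz": 0, "claw": 255}
    - {"x": 2.5, "y": -1, "z": 40, "rx": 0, "ry": 0, "rz": 0, "claw": 255}

```text
time_s: 6.68
position: [0.5431, 0.1465, 0.06]
tcp_rot: [[-0.061, 0.998, -0.001], [0.998, 0.061, -0.0], [-0.0, -0.001, -1.0]]
force: [-0.7, 0.1, -4.7]
opening: 0.43
grasp_force: 30.0
```

Run:
```python
from h import *
go(*C['500'],.0476)
p,d=capture('side')
# expected outline of weight base (r19) at z=.023 and well rim (r25) at z=.02
o=p[...,::-1].copy();o=cv2.resize(o[170:300,190:320],None,fx=4.5,fy=4.5,interpolation=cv2.INTER_CUBIC)
a=np.linspace(0,6.283,60)
for r,z,c in((.025,.02,(0,255,0)),(.019,.0225,(0,0,255))):
    q=proj("side",np.c_[.5431+r*np.cos(a),.1454+r*np.sin(a),0*a+z]);q=((q-[190,170]+.5)*4.5)
    cv2.polylines(o,[q.astype(np.int32)],True,c,1)
cv2.imwrite('pics/a4.png',o)
```

```text
t 6.675 pos [0.5431 0.1465 0.06  ] shift mm [-1.1 -0.  12.4] turn/6deg [-0.01  0.    0.01] F [-0.7  0.1 -4.7] open mm 37.4133081998199
```

View pics/a4.png

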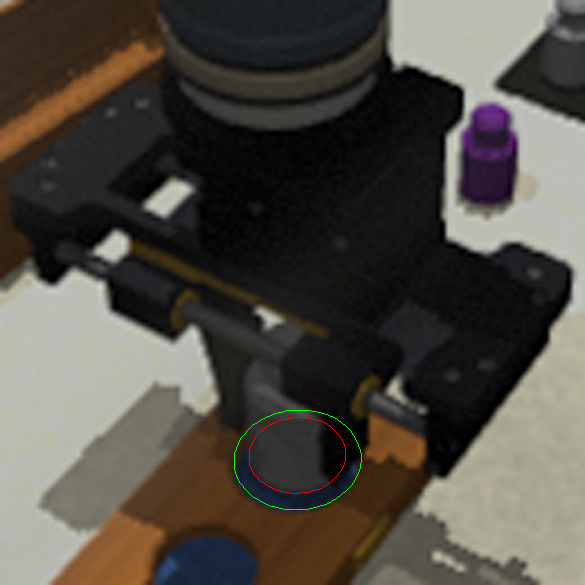

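The base outline sits on the predicted circle, inside the rim at about (297,460). I'll lower it gently.

Call:
apply_moves:
  rows:
    - {"x": -1, "y": 0, "z": 3, "rx": 0, "ry": 0, "rz": 0, "claw": 255}
    - {"x": -1, "y": 0, "z": 6, "rx": 0, "ry": 0, "rz": 0, "claw": 255}
    - {"x": -1, "y": 0, "z": 9, "rx": 0, "ry": 0, "rz": 0, "claw": 255}
    - {"x": -1, "y": 0, "z": 11, "rx": 0, "ry": 0, "rz": 0, "claw": 255}
    - {"x": -1, "y": 0, "z": 12, "rx": 0, "ry": 0, "rz": 0, "claw": 255}
    - {"x": -1, "y": 0, "z": 12, "rx": 0, "ry": 0, "rz": 0, "claw": 255}

```text
time_s: 7.48
position: [0.5433, 0.1455, 0.0485]
tcp_rot: [[-0.061, 0.998, -0.0], [0.998, 0.061, 0.0], [0.0, -0.0, -1.0]]
force: [0.1, 1.3, -5.4]
opening: 0.432
grasp_force: 30.0
```

Call:
apply_moves:
  rows:
    - {"x": 0, "y": 0, "z": 1, "rx": 0, "ry": 0, "rz": 0, "claw": 255}
    - {"x": 0, "y": 0, "z": 1, "rx": 0, "ry": 0, "rz": 0, "claw": 255}

```text
time_s: 7.72
position: [0.5434, 0.1455, 0.0476]
tcp_rot: [[-0.061, 0.998, 0.0], [0.998, 0.061, 0.0], [0.0, 0.0, -1.0]]
force: [-0.0, -0.0, -5.1]
opening: 0.429
grasp_force: 30.0
```

Call:
apply_moves:
  rows:
    - {"x": 0, "y": 0, "z": 0.7, "rx": 0, "ry": 0, "rz": 0, "claw": 255}
    - {"x": 0, "y": 0, "z": 1.0, "rx": 0, "ry": 0, "rz": 0, "claw": 255}
    - {"x": 0, "y": 0, "z": 1.0, "rx": 0, "ry": 0, "rz": 0, "claw": 255}

```text
time_s: 8.1
position: [0.5434, 0.1455, 0.0475]
tcp_rot: [[-0.061, 0.998, 0.0], [0.998, 0.061, 0.0], [-0.0, 0.0, -1.0]]
force: [-1.5, -0.4, 5.7]
opening: 0.425
grasp_force: 30.0
```

Contact at z = 47.5 mm, as predicted. Now release and retreat.

Call:
apply_moves:
  rows:
    - {"x": 0, "y": 0, "z": 0.3, "rx": 0, "ry": 0, "rz": 0, "claw": 135}
    - {"x": 0, "y": 0, "z": 0, "rx": 0, "ry": 0, "rz": 0, "claw": 120}
    - {"x": 0, "y": 0, "z": 0, "rx": 0, "ry": 0, "rz": 0, "claw": 60}
    - {"x": 0, "y": 0, "z": 0, "rx": 0, "ry": 0, "rz": 0, "claw": 20}
    - {"x": 0, "y": 0, "z": -10, "rx": 0, "ry": 0, "rz": 0, "claw": 0}
    - {"x": 0, "y": 0, "z": -40, "rx": 0, "ry": 0, "rz": 0, "claw": 0}
    - {"x": 0, "y": 0, "z": -80, "rx": 0, "ry": 0, "rz": 0, "claw": 0}
    - {"x": -30, "y": 0, "z": -120, "rx": 0, "ry": 0, "rz": 0, "claw": 0}
    - {"x": -70, "y": 5, "z": -130, "rx": 0, "ry": 0, "rz": 0, "claw": 0}
    - {"x": -100, "y": 10, "z": -130, "rx": 0, "ry": 0, "rz": 0, "claw": 0}

```text
time_s: 9.35
position: [0.5605, 0.045, 0.1789]
tcp_rot: [[-0.061, 0.998, 0.004], [0.998, 0.061, -0.001], [-0.001, 0.004, -1.0]]
force: [-0.1, -1.0, 1.4]
opening: 1.0
grasp_force: 0.0
```

Run:
```python
from h import *
go(*W['200'],.12)
p,d=capture('side')
cv2.imwrite('pics/a5.png',cv2.resize(p[190:390,150:350],None,fx=2.8,fy=2.8)[...,::-1])
```

```text
t 9.35 pos [0.5605 0.045  0.1789] shift mm [-195.1   20.1   59.2] turn/6deg [0.04 0.01 0.01] F [-0.1 -1.   1.4] open mm 86.98208770017482
```

View pics/a5.png

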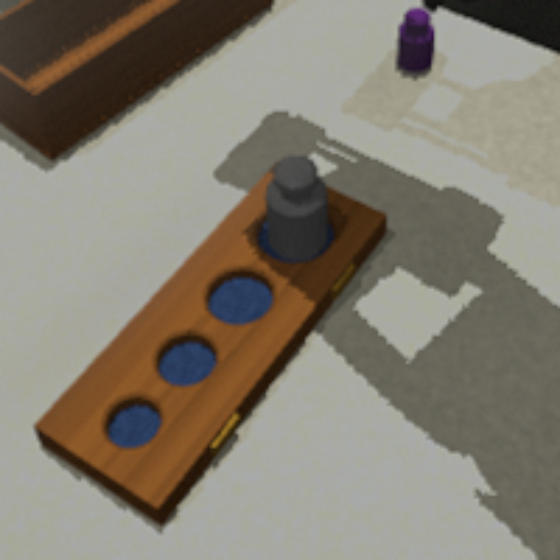

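The 500 g stands upright in its well, at crop (297,215), with blue felt visible all round its front. Next the 200 g.

Call:
apply_moves:
  rows:
    - {"x": -30, "y": 3, "z": 0, "rx": 0, "ry": 0, "rz": 0, "claw": 0}
    - {"x": -75, "y": 8, "z": 10, "rx": 0, "ry": 0, "rz": 0, "claw": 0}
    - {"x": -125, "y": 13, "z": 20, "rx": 0, "ry": 0, "rz": 0, "claw": 0}
    - {"x": -165, "y": 17, "z": 35, "rx": 0, "ry": 0, "rz": 0, "claw": 0}
    - {"x": -188, "y": 20, "z": 50, "rx": 0, "ry": 0, "rz": 0, "claw": 0}
    - {"x": -195, "y": 20, "z": 59, "rx": 0, "ry": 0, "rz": 0, "claw": 0}
    - {"x": -195, "y": 20, "z": 59, "rx": 0, "ry": 0, "rz": 0, "claw": 0}
    - {"x": -195, "y": 20, "z": 59, "rx": 0, "ry": 0, "rz": 0, "claw": 0}

```text
time_s: 10.4
position: [0.5912, -0.1456, 0.1178]
tcp_rot: [[-0.063, 0.998, -0.0], [0.998, 0.063, 0.001], [0.001, -0.0, -1.0]]
force: [-0.6, -0.0, -0.7]
opening: 1.003
grasp_force: 0.0
```

```bash
python3 -c "
from h import *
go(*W['200'],.041)"
```

```text
t 10.4 pos [ 0.5912 -0.1456  0.1178] shift mm [-3.1  1.4 76.8] turn/6deg [-0.   -0.01  0.03] F [-0.6 -0.  -0.7] open mm 87.2401951547236
```

Call:
apply_moves:
  rows:
    - {"x": -3, "y": 1.5, "z": 15, "rx": 0, "ry": 0, "rz": 0, "claw": 40}
    - {"x": -3, "y": 1.5, "z": 40, "rx": 0, "ry": 0, "rz": 0, "claw": 80}
    - {"x": -3, "y": 1.5, "z": 62, "rx": 0, "ry": 0, "rz": 0, "claw": 100}
    - {"x": -3, "y": 1.5, "z": 73, "rx": 0, "ry": 0, "rz": 0, "claw": 110}
    - {"x": -3, "y": 1.5, "z": 77, "rx": 0, "ry": 0, "rz": 0, "claw": 110}
    - {"x": -3, "y": 1.5, "z": 77, "rx": 0, "ry": 0, "rz": 0, "claw": 130}
    - {"x": -3, "y": 1.5, "z": 77, "rx": 0, "ry": 0, "rz": 0, "claw": 150}
    - {"x": -3, "y": 1.5, "z": 77, "rx": 0, "ry": 0, "rz": 0, "claw": 170}
    - {"x": -3, "y": 1.5, "z": 77, "rx": 0, "ry": 0, "rz": 0, "claw": 200}
    - {"x": -3, "y": 1.5, "z": 77, "rx": 0, "ry": 0, "rz": 0, "claw": 255}

```text
time_s: 11.65
position: [0.5938, -0.1502, 0.0412]
tcp_rot: [[-0.061, 0.998, 0.002], [0.998, 0.061, -0.001], [-0.001, 0.002, -1.0]]
force: [0.6, 0.2, 2.4]
opening: 0.313
grasp_force: 30.0
```

Call:
apply_moves:
  rows:
    - {"x": 0, "y": 0, "z": 0, "rx": 0, "ry": 0, "rz": 0, "claw": 255}
    - {"x": 0, "y": 0, "z": 0, "rx": 0, "ry": 0, "rz": 0, "claw": 255}
    - {"x": 0, "y": 0, "z": 0, "rx": 0, "ry": 0, "rz": 0, "claw": 255}

```text
time_s: 12.02
position: [0.5938, -0.1502, 0.0411]
tcp_rot: [[-0.061, 0.998, 0.002], [0.998, 0.061, -0.001], [-0.001, 0.002, -1.0]]
force: [1.4, 0.5, 5.5]
opening: 0.309
grasp_force: 30.0
```

```bash
python3 -c "
from h import *
go(*C['200'],.075)"
```

```text
t 12.025 pos [ 0.5938 -0.1502  0.0411] shift mm [357.  -32.1 -34.2] turn/6deg [0.02 0.01 0.01] F [1.4 0.5 5.5] open mm 26.92622301921129
```

Call:
apply_moves:
  rows:
    - {"x": 0, "y": 0, "z": -15, "rx": 0, "ry": 0, "rz": 0, "claw": 255}
    - {"x": 0, "y": 0, "z": -55, "rx": 0, "ry": 0, "rz": 0, "claw": 255}
    - {"x": 15, "y": -2, "z": -100, "rx": 0, "ry": 0, "rz": 0, "claw": 255}
    - {"x": 55, "y": -5, "z": -130, "rx": 0, "ry": 0, "rz": 0, "claw": 255}
    - {"x": 105, "y": -9, "z": -140, "rx": 0, "ry": 0, "rz": 0, "claw": 255}
    - {"x": 155, "y": -14, "z": -140, "rx": 0, "ry": 0, "rz": 0, "claw": 255}
    - {"x": 205, "y": -18, "z": -140, "rx": 0, "ry": 0, "rz": 0, "claw": 255}
    - {"x": 255, "y": -23, "z": -140, "rx": 0, "ry": 0, "rz": 0, "claw": 255}
    - {"x": 305, "y": -28, "z": -140, "rx": 0, "ry": 0, "rz": 0, "claw": 255}
    - {"x": 340, "y": -31, "z": -140, "rx": 0, "ry": 0, "rz": 0, "claw": 255}

```text
time_s: 13.28
position: [0.5391, 0.1893, 0.1803]
tcp_rot: [[-0.063, 0.998, -0.003], [0.998, 0.063, -0.0], [-0.0, -0.003, -1.0]]
force: [0.3, -0.2, -1.9]
opening: 0.311
grasp_force: 30.0
```

Call:
apply_moves:
  rows:
    - {"x": 14, "y": -1, "z": 0, "rx": 0, "ry": 0, "rz": 0, "claw": 255}
    - {"x": 16, "y": -1, "z": 0, "rx": 0, "ry": 0, "rz": 0, "claw": 255}
    - {"x": 16, "y": -1, "z": 20, "rx": 0, "ry": 0, "rz": 0, "claw": 255}
    - {"x": 16, "y": -1, "z": 55, "rx": 0, "ry": 0, "rz": 0, "claw": 255}
    - {"x": 16, "y": -1, "z": 90, "rx": 0, "ry": 0, "rz": 0, "claw": 255}
    - {"x": 16, "y": -1, "z": 110, "rx": 0, "ry": 0, "rz": 0, "claw": 255}
    - {"x": 16, "y": -1, "z": 118, "rx": 0, "ry": 0, "rz": 0, "claw": 255}
    - {"x": 16, "y": -1, "z": 118, "rx": 0, "ry": 0, "rz": 0, "claw": 255}
    - {"x": 16, "y": -1, "z": 118, "rx": 0, "ry": 0, "rz": 0, "claw": 255}

```text
time_s: 14.4
position: [0.5401, 0.2031, 0.0635]
tcp_rot: [[-0.061, 0.998, 0.002], [0.998, 0.061, 0.0], [0.0, 0.002, -1.0]]
force: [0.1, -0.5, -2.3]
opening: 0.312
grasp_force: 30.0
```

```bash
cat >> h.py <<'E'
def check(n,r,zb,R,f):
    x,y=C[n];go(x,y,.0475);p,d=capture('side');u,v=proj("side",[x,y,.02])[0].astype(int)-60
    o=cv2.resize(p[v:v+120,u:u+120,::-1],None,fx=4.5,fy=4.5,interpolation=cv2.INTER_CUBIC);a=np.linspace(0,6.283,60)
    o=np.clip(o*1.4,0,255).astype(np.uint8)
    for r,z,c in((R,.02,(0,255,0)),(r,zb,(0,0,255))):
        q=(proj("side",np.c_[x+r*np.cos(a),y+r*np.sin(a),0*a+z])-[u,v]+.5)*4.5
        cv2.polylines(o,[q.astype(np.int32)],True,c,1)
    cv2.imwrite(f,o)
E
python3 -c "
from h import *
check('200',.014,.023,.02,'pics/a6.png')"
```

```text
t 14.4 pos [0.5401 0.2031 0.0635] shift mm [ 1.  -0.3 16. ] turn/6deg [ 0.02 -0.    0.01] F [ 0.1 -0.5 -2.3] open mm 27.120138243984933
```

View pics/a6.png

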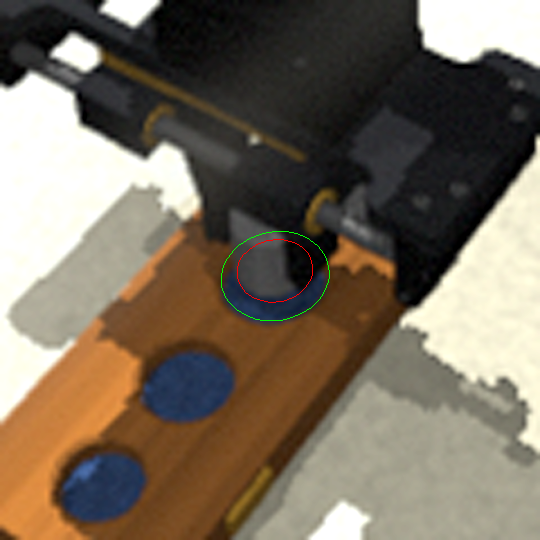

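The base at (268,275) matches the predicted circle within about 1 mm, so I'll lower it.

Call:
apply_moves:
  rows:
    - {"x": 0, "y": 0, "z": 3, "rx": 0, "ry": 0, "rz": 0, "claw": 255}
    - {"x": 0, "y": 0, "z": 7, "rx": 0, "ry": 0, "rz": 0, "claw": 255}
    - {"x": 0, "y": 0, "z": 11, "rx": 0, "ry": 0, "rz": 0, "claw": 255}
    - {"x": 0, "y": 0, "z": 14, "rx": 0, "ry": 0, "rz": 0, "claw": 255}
    - {"x": 0, "y": 0, "z": 15, "rx": 0, "ry": 0, "rz": 0, "claw": 255}
    - {"x": 0, "y": 0, "z": 15.5, "rx": 0, "ry": 0, "rz": 0, "claw": 255}
    - {"x": 0, "y": 0, "z": 15.5, "rx": 0, "ry": 0, "rz": 0, "claw": 255}

```text
time_s: 15.32
position: [0.5391, 0.2034, 0.0481]
tcp_rot: [[-0.062, 0.998, -0.0], [0.998, 0.062, -0.0], [-0.0, -0.0, -1.0]]
force: [-2.4, 0.2, 6.8]
opening: 0.311
grasp_force: 30.0
```

Contact at z = 48.1 mm as predicted. Release, then on to the 100 g.

Call:
apply_moves:
  rows:
    - {"x": 0, "y": 0, "z": 0, "rx": 0, "ry": 0, "rz": 0, "claw": 165}
    - {"x": 0, "y": 0, "z": 0, "rx": 0, "ry": 0, "rz": 0, "claw": 150}
    - {"x": 0, "y": 0, "z": 0, "rx": 0, "ry": 0, "rz": 0, "claw": 80}
    - {"x": 0, "y": 0, "z": 0, "rx": 0, "ry": 0, "rz": 0, "claw": 30}
    - {"x": 0, "y": 0, "z": -10, "rx": 0, "ry": 0, "rz": 0, "claw": 0}
    - {"x": 0, "y": 0, "z": -40, "rx": 0, "ry": 0, "rz": 0, "claw": 0}
    - {"x": 0, "y": 0, "z": -85, "rx": 0, "ry": 0, "rz": 0, "claw": 0}
    - {"x": -25, "y": 0, "z": -125, "rx": 0, "ry": 0, "rz": 0, "claw": 0}
    - {"x": -75, "y": 0, "z": -135, "rx": 0, "ry": 0, "rz": 0, "claw": 0}
    - {"x": -125, "y": 0, "z": -135, "rx": 0, "ry": 0, "rz": 0, "claw": 0}

```text
time_s: 16.58
position: [0.5479, 0.0777, 0.1844]
tcp_rot: [[-0.063, 0.998, 0.005], [0.998, 0.063, -0.0], [-0.001, 0.005, -1.0]]
force: [0.7, -0.5, 0.3]
opening: 0.997
grasp_force: 0.0
```

Run:
```python
from h import *
go(*W['100'],.12)
p,d=capture('side')
cv2.imwrite('pics/a7.png',cv2.resize(p[150:390,150:450],None,fx=2.4,fy=2.4)[...,::-1])
```

```text
t 16.575 pos [0.5479 0.0777 0.1844] shift mm [-243.7  -74.7   64.2] turn/6deg [0.04 0.01 0.03] F [ 0.7 -0.5  0.3] open mm 86.7240533079089
```

View pics/a7.png

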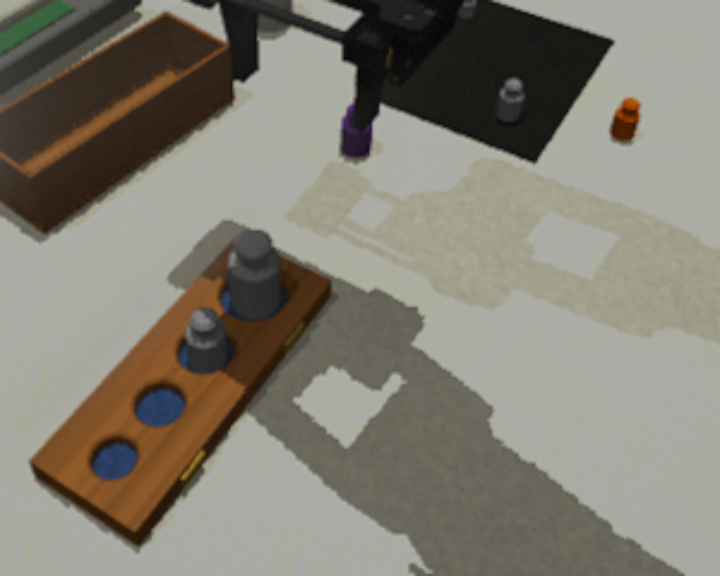

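The 500 g, at (252,280), and the 200 g, at (206,340), both stand in their wells. The 100 g is still on the mat at (510,100). I'm moving above it; allowing for lag, the shift is about -241 in x.

Call:
apply_moves:
  rows:
    - {"x": -40, "y": -12, "z": 0, "rx": 0, "ry": 0, "rz": 0, "claw": 0}
    - {"x": -85, "y": -26, "z": 0, "rx": 0, "ry": 0, "rz": 0, "claw": 0}
    - {"x": -135, "y": -41, "z": 10, "rx": 0, "ry": 0, "rz": 0, "claw": 0}
    - {"x": -185, "y": -56, "z": 25, "rx": 0, "ry": 0, "rz": 0, "claw": 0}
    - {"x": -225, "y": -69, "z": 45, "rx": 0, "ry": 0, "rz": 0, "claw": 40}
    - {"x": -242, "y": -74, "z": 60, "rx": 0, "ry": 0, "rz": 0, "claw": 60}
    - {"x": -245, "y": -75, "z": 64, "rx": 0, "ry": 0, "rz": 0, "claw": 80}
    - {"x": -245, "y": -75, "z": 64, "rx": 0, "ry": 0, "rz": 0, "claw": 100}
    - {"x": -245, "y": -75, "z": 64, "rx": 0, "ry": 0, "rz": 0, "claw": 110}

```text
time_s: 17.75
position: [0.4877, -0.1693, 0.1186]
tcp_rot: [[-0.063, 0.998, 0.001], [0.998, 0.063, -0.0], [-0.0, 0.001, -1.0]]
force: [0.5, -0.2, 0.7]
opening: 0.603
grasp_force: 0.0
```

```bash
python3 -c "
from h import *
go(*W['100'],.041)"
```

```text
t 17.75 pos [ 0.4877 -0.1693  0.1186] shift mm [-0.9  1.2 77.6] turn/6deg [0.01 0.   0.03] F [ 0.5 -0.2  0.7] open mm 52.45188523660043
```

Call:
apply_moves:
  rows:
    - {"x": -0.5, "y": 1, "z": 15, "rx": 0, "ry": 0, "rz": 0, "claw": 110}
    - {"x": -0.5, "y": 1, "z": 40, "rx": 0, "ry": 0, "rz": 0, "claw": 110}
    - {"x": -0.5, "y": 1, "z": 62, "rx": 0, "ry": 0, "rz": 0, "claw": 110}
    - {"x": -0.5, "y": 1, "z": 74, "rx": 0, "ry": 0, "rz": 0, "claw": 120}
    - {"x": -0.5, "y": 1, "z": 77.5, "rx": 0, "ry": 0, "rz": 0, "claw": 130}
    - {"x": -0.5, "y": 1, "z": 77.5, "rx": 0, "ry": 0, "rz": 0, "claw": 150}
    - {"x": -0.5, "y": 1, "z": 77.5, "rx": 0, "ry": 0, "rz": 0, "claw": 170}
    - {"x": -0.5, "y": 1, "z": 77.5, "rx": 0, "ry": 0, "rz": 0, "claw": 190}
    - {"x": -0.5, "y": 1, "z": 77.5, "rx": 0, "ry": 0, "rz": 0, "claw": 220}
    - {"x": -0.5, "y": 1, "z": 77.5, "rx": 0, "ry": 0, "rz": 0, "claw": 255}

```text
time_s: 19.0
position: [0.4887, -0.1713, 0.0411]
tcp_rot: [[-0.061, 0.998, 0.001], [0.998, 0.061, -0.001], [-0.001, 0.001, -1.0]]
force: [0.7, -0.1, 3.7]
opening: 0.24
grasp_force: 30.0
```

Call:
apply_moves:
  rows:
    - {"x": 0, "y": 0, "z": 0, "rx": 0, "ry": 0, "rz": 0, "claw": 255}
    - {"x": 0, "y": 0, "z": 0, "rx": 0, "ry": 0, "rz": 0, "claw": 255}
    - {"x": 0, "y": 0, "z": 0, "rx": 0, "ry": 0, "rz": 0, "claw": 255}

```text
time_s: 19.38
position: [0.4887, -0.1713, 0.0411]
tcp_rot: [[-0.061, 0.998, 0.001], [0.998, 0.061, -0.001], [-0.001, 0.001, -1.0]]
force: [0.6, 0.9, 4.5]
opening: 0.238
grasp_force: 30.0
```

```bash
python3 -c "
from h import *
go(*C['100'],.18)"
```

```text
t 19.375 pos [ 0.4887 -0.1713  0.0411] shift mm [ 422.4   74.2 -139.2] turn/6deg [0.01 0.01 0.01] F [0.6 0.9 4.5] open mm 20.67942962274911
```

Call:
apply_moves:
  rows:
    - {"x": 0, "y": 0, "z": -15, "rx": 0, "ry": 0, "rz": 0, "claw": 255}
    - {"x": 0, "y": 0, "z": -55, "rx": 0, "ry": 0, "rz": 0, "claw": 255}
    - {"x": 15, "y": 2, "z": -100, "rx": 0, "ry": 0, "rz": 0, "claw": 255}
    - {"x": 55, "y": 10, "z": -130, "rx": 0, "ry": 0, "rz": 0, "claw": 255}
    - {"x": 105, "y": 18, "z": -139, "rx": 0, "ry": 0, "rz": 0, "claw": 255}
    - {"x": 155, "y": 27, "z": -139, "rx": 0, "ry": 0, "rz": 0, "claw": 255}
    - {"x": 205, "y": 36, "z": -139, "rx": 0, "ry": 0, "rz": 0, "claw": 255}
    - {"x": 255, "y": 45, "z": -139, "rx": 0, "ry": 0, "rz": 0, "claw": 255}
    - {"x": 305, "y": 54, "z": -139, "rx": 0, "ry": 0, "rz": 0, "claw": 255}
    - {"x": 355, "y": 62, "z": -139, "rx": 0, "ry": 0, "rz": 0, "claw": 255}

```text
time_s: 20.62
position: [0.5275, 0.1886, 0.1798]
tcp_rot: [[-0.061, 0.998, -0.001], [0.998, 0.061, -0.0], [-0.0, -0.001, -1.0]]
force: [1.6, -0.5, -0.6]
opening: 0.237
grasp_force: 30.0
```

```bash
python3 -c "
from h import *
go(*C['100'],.063)"
```

```text
t 20.625 pos [0.5275 0.1886 0.1798] shift mm [ 65.7  13.4 116.8] turn/6deg [-0.01  0.    0.01] F [ 1.6 -0.5 -0.6] open mm 20.607556607176104
```

Call:
apply_moves:
  rows:
    - {"x": 40, "y": 8, "z": 0, "rx": 0, "ry": 0, "rz": 0, "claw": 255}
    - {"x": 60, "y": 12, "z": 5, "rx": 0, "ry": 0, "rz": 0, "claw": 255}
    - {"x": 66, "y": 13, "z": 20, "rx": 0, "ry": 0, "rz": 0, "claw": 255}
    - {"x": 66, "y": 13, "z": 55, "rx": 0, "ry": 0, "rz": 0, "claw": 255}
    - {"x": 66, "y": 13, "z": 90, "rx": 0, "ry": 0, "rz": 0, "claw": 255}
    - {"x": 66, "y": 13, "z": 110, "rx": 0, "ry": 0, "rz": 0, "claw": 255}
    - {"x": 66, "y": 13, "z": 117, "rx": 0, "ry": 0, "rz": 0, "claw": 255}
    - {"x": 66, "y": 13, "z": 117, "rx": 0, "ry": 0, "rz": 0, "claw": 255}
    - {"x": 66, "y": 13, "z": 117, "rx": 0, "ry": 0, "rz": 0, "claw": 255}

```text
time_s: 21.75
position: [0.5378, 0.2536, 0.0634]
tcp_rot: [[-0.061, 0.998, 0.002], [0.998, 0.061, 0.0], [0.0, 0.002, -1.0]]
force: [1.4, 0.3, -0.8]
opening: 0.24
grasp_force: 30.0
```

```bash
python3 -c "
from h import *
check('100',.011,.025,.017,'pics/a8.png')"
```

```text
t 21.75 pos [0.5378 0.2536 0.0634] shift mm [ 1.5 -1.1 15.9] turn/6deg [ 0.01 -0.    0.01] F [ 1.4  0.3 -0.8] open mm 20.868632005701027
```

View pics/a8.png

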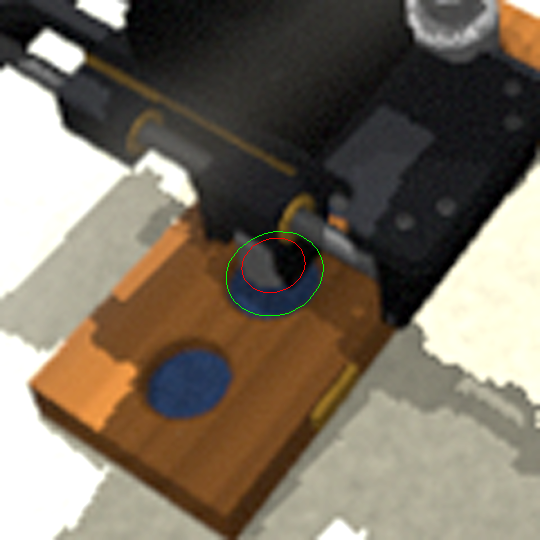

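The weight's base at (265,270) agrees with the circle to about 1–2 mm. I'll nudge it by (+1, -1) and lower.

Call:
apply_moves:
  rows:
    - {"x": 1, "y": -1, "z": 3, "rx": 0, "ry": 0, "rz": 0, "claw": 255}
    - {"x": 1, "y": -1, "z": 7, "rx": 0, "ry": 0, "rz": 0, "claw": 255}
    - {"x": 1, "y": -1, "z": 11, "rx": 0, "ry": 0, "rz": 0, "claw": 255}
    - {"x": 1, "y": -1, "z": 14, "rx": 0, "ry": 0, "rz": 0, "claw": 255}
    - {"x": 1, "y": -1, "z": 15, "rx": 0, "ry": 0, "rz": 0, "claw": 255}
    - {"x": 1, "y": -1, "z": 15.5, "rx": 0, "ry": 0, "rz": 0, "claw": 255}
    - {"x": 1, "y": -1, "z": 15.5, "rx": 0, "ry": 0, "rz": 0, "claw": 255}

```text
time_s: 22.68
position: [0.536, 0.2548, 0.0481]
tcp_rot: [[-0.061, 0.998, -0.0], [0.998, 0.061, -0.0], [-0.0, -0.0, -1.0]]
force: [-1.3, 0.1, 6.5]
opening: 0.239
grasp_force: 30.0
```

Contact again at 48.1 mm. Releasing.

Call:
apply_moves:
  rows:
    - {"x": 0, "y": 0, "z": 0, "rx": 0, "ry": 0, "rz": 0, "claw": 185}
    - {"x": 0, "y": 0, "z": 0, "rx": 0, "ry": 0, "rz": 0, "claw": 165}
    - {"x": 0, "y": 0, "z": 0, "rx": 0, "ry": 0, "rz": 0, "claw": 100}
    - {"x": 0, "y": 0, "z": 0, "rx": 0, "ry": 0, "rz": 0, "claw": 50}
    - {"x": 0, "y": 0, "z": -10, "rx": 0, "ry": 0, "rz": 0, "claw": 0}
    - {"x": 0, "y": 0, "z": -40, "rx": 0, "ry": 0, "rz": 0, "claw": 0}
    - {"x": 0, "y": 0, "z": -85, "rx": 0, "ry": 0, "rz": 0, "claw": 0}
    - {"x": -25, "y": 0, "z": -125, "rx": 0, "ry": 0, "rz": 0, "claw": 0}
    - {"x": -75, "y": 0, "z": -135, "rx": 0, "ry": 0, "rz": 0, "claw": 0}
    - {"x": -125, "y": 0, "z": -135, "rx": 0, "ry": 0, "rz": 0, "claw": 0}

```text
time_s: 23.92
position: [0.5448, 0.1292, 0.1844]
tcp_rot: [[-0.063, 0.998, 0.005], [0.998, 0.063, 0.0], [-0.0, 0.005, -1.0]]
force: [0.1, 0.6, -0.2]
opening: 0.992
grasp_force: 0.0
```

```bash
python3 -c "
from h import *
go(*W['50'],.12)"
```

```text
t 23.925 pos [0.5448 0.1292 0.1844] shift mm [-426.3   27.4   64.6] turn/6deg [0.04 0.   0.03] F [ 0.1  0.6 -0.2] open mm 86.32518407906068
```

Call:
apply_moves:
  rows:
    - {"x": -40, "y": 3, "z": 0, "rx": 0, "ry": 0, "rz": 0, "claw": 0}
    - {"x": -85, "y": 6, "z": 0, "rx": 0, "ry": 0, "rz": 0, "claw": 0}
    - {"x": -135, "y": 9, "z": 0, "rx": 0, "ry": 0, "rz": 0, "claw": 0}
    - {"x": -185, "y": 12, "z": 0, "rx": 0, "ry": 0, "rz": 0, "claw": 0}
    - {"x": -235, "y": 15, "z": 0, "rx": 0, "ry": 0, "rz": 0, "claw": 0}
    - {"x": -285, "y": 18, "z": 5, "rx": 0, "ry": 0, "rz": 0, "claw": 0}
    - {"x": -335, "y": 21, "z": 20, "rx": 0, "ry": 0, "rz": 0, "claw": 20}
    - {"x": -380, "y": 24, "z": 40, "rx": 0, "ry": 0, "rz": 0, "claw": 40}
    - {"x": -415, "y": 27, "z": 60, "rx": 0, "ry": 0, "rz": 0, "claw": 60}
    - {"x": -427, "y": 27, "z": 65, "rx": 0, "ry": 0, "rz": 0, "claw": 80}

```text
time_s: 25.18
position: [0.5964, -0.2963, 0.1162]
tcp_rot: [[-0.059, 0.998, -0.001], [0.998, 0.059, 0.001], [0.001, -0.001, -1.0]]
force: [-0.1, 0.5, 0.5]
opening: 0.737
grasp_force: 0.0
```

Call:
apply_moves:
  rows:
    - {"x": 0, "y": 0, "z": 0, "rx": 0, "ry": 0, "rz": 0, "claw": 110}
    - {"x": 0, "y": 0, "z": 0, "rx": 0, "ry": 0, "rz": 0, "claw": 110}

```text
time_s: 25.42
position: [0.5971, -0.293, 0.118]
tcp_rot: [[-0.063, 0.998, 0.0], [0.998, 0.063, 0.0], [0.0, 0.0, -1.0]]
force: [0.0, -0.4, -0.1]
opening: 0.59
grasp_force: 0.0
```

```bash
python3 -c "
from h import *
go(*W['50'],.0405)"
```

```text
t 25.425 pos [ 0.5971 -0.293   0.118 ] shift mm [-1.7  2.  77.5] turn/6deg [ 0.   -0.    0.02] F [ 0.  -0.4 -0.1] open mm 51.34323788429652
```

Call:
apply_moves:
  rows:
    - {"x": -1.5, "y": 2, "z": 15, "rx": 0, "ry": 0, "rz": 0, "claw": 110}
    - {"x": -1.5, "y": 2, "z": 40, "rx": 0, "ry": 0, "rz": 0, "claw": 110}
    - {"x": -1.5, "y": 2, "z": 62, "rx": 0, "ry": 0, "rz": 0, "claw": 110}
    - {"x": -1.5, "y": 2, "z": 74, "rx": 0, "ry": 0, "rz": 0, "claw": 120}
    - {"x": -1.5, "y": 2, "z": 77.5, "rx": 0, "ry": 0, "rz": 0, "claw": 130}
    - {"x": -1.5, "y": 2, "z": 77.5, "rx": 0, "ry": 0, "rz": 0, "claw": 150}
    - {"x": -1.5, "y": 2, "z": 77.5, "rx": 0, "ry": 0, "rz": 0, "claw": 170}
    - {"x": -1.5, "y": 2, "z": 77.5, "rx": 0, "ry": 0, "rz": 0, "claw": 190}
    - {"x": -1.5, "y": 2, "z": 77.5, "rx": 0, "ry": 0, "rz": 0, "claw": 220}
    - {"x": -1.5, "y": 2, "z": 77.5, "rx": 0, "ry": 0, "rz": 0, "claw": 255}

```text
time_s: 26.68
position: [0.5993, -0.2961, 0.04]
tcp_rot: [[-0.061, 0.998, 0.001], [0.998, 0.061, -0.001], [-0.001, 0.001, -1.0]]
force: [0.2, -0.3, 1.3]
opening: 0.185
grasp_force: 30.0
```

Call:
apply_moves:
  rows:
    - {"x": 0, "y": 0, "z": 0, "rx": 0, "ry": 0, "rz": 0, "claw": 255}
    - {"x": 0, "y": 0, "z": 0, "rx": 0, "ry": 0, "rz": 0, "claw": 255}
    - {"x": 0, "y": 0, "z": 0, "rx": 0, "ry": 0, "rz": 0, "claw": 255}

```text
time_s: 27.05
position: [0.5993, -0.2961, 0.04]
tcp_rot: [[-0.061, 0.998, 0.001], [0.998, 0.061, -0.0], [-0.001, 0.001, -1.0]]
force: [1.4, 0.0, 4.2]
opening: 0.186
grasp_force: 30.0
```

```bash
python3 -c "
from h import *
go(*C['50'],.18)"
```

```text
t 27.05 pos [ 0.5993 -0.2961  0.04  ] shift mm [ 599.8  -28.7 -140.4] turn/6deg [0.01 0.01 0.01] F [1.4 0.  4.2] open mm 16.166171412275656
```

Call:
apply_moves:
  rows:
    - {"x": 0, "y": 0, "z": -15, "rx": 0, "ry": 0, "rz": 0, "claw": 255}
    - {"x": 0, "y": 0, "z": -55, "rx": 0, "ry": 0, "rz": 0, "claw": 255}
    - {"x": 15, "y": 0, "z": -100, "rx": 0, "ry": 0, "rz": 0, "claw": 255}
    - {"x": 55, "y": -2, "z": -130, "rx": 0, "ry": 0, "rz": 0, "claw": 255}
    - {"x": 105, "y": -5, "z": -140, "rx": 0, "ry": 0, "rz": 0, "claw": 255}
    - {"x": 160, "y": -8, "z": -140, "rx": 0, "ry": 0, "rz": 0, "claw": 255}
    - {"x": 215, "y": -10, "z": -140, "rx": 0, "ry": 0, "rz": 0, "claw": 255}
    - {"x": 270, "y": -13, "z": -140, "rx": 0, "ry": 0, "rz": 0, "claw": 255}
    - {"x": 325, "y": -16, "z": -140, "rx": 0, "ry": 0, "rz": 0, "claw": 255}
    - {"x": 375, "y": -18, "z": -140, "rx": 0, "ry": 0, "rz": 0, "claw": 255}

```text
time_s: 28.3
position: [0.5572, 0.0791, 0.18]
tcp_rot: [[-0.062, 0.998, -0.0], [0.998, 0.062, 0.0], [0.0, -0.0, -1.0]]
force: [0.6, -0.3, 0.3]
opening: 0.187
grasp_force: 30.0
```

Call:
apply_moves:
  rows:
    - {"x": 50, "y": -2, "z": 0, "rx": 0, "ry": 0, "rz": 0, "claw": 255}
    - {"x": 100, "y": -5, "z": 0, "rx": 0, "ry": 0, "rz": 0, "claw": 255}
    - {"x": 150, "y": -7, "z": 0, "rx": 0, "ry": 0, "rz": 0, "claw": 255}
    - {"x": 190, "y": -9, "z": 0, "rx": 0, "ry": 0, "rz": 0, "claw": 255}
    - {"x": 215, "y": -10, "z": 0, "rx": 0, "ry": 0, "rz": 0, "claw": 255}
    - {"x": 225, "y": -10, "z": 0, "rx": 0, "ry": 0, "rz": 0, "claw": 255}
    - {"x": 225, "y": -10, "z": 0, "rx": 0, "ry": 0, "rz": 0, "claw": 255}

```text
time_s: 29.18
position: [0.5341, 0.3012, 0.1797]
tcp_rot: [[-0.062, 0.998, -0.0], [0.998, 0.062, -0.0], [-0.0, -0.0, -1.0]]
force: [-0.1, -0.6, -0.5]
opening: 0.187
grasp_force: 30.0
```

```bash
python3 -c "
from h import *
go(*C['50'],.061)"
```

```text
t 29.175 pos [0.5341 0.3012 0.1797] shift mm [ -0.3  -0.3 118.7] turn/6deg [-0.    0.    0.02] F [-0.1 -0.6 -0.5] open mm 16.23057021379799
```

Call:
apply_moves:
  rows:
    - {"x": -0.5, "y": 0, "z": 15, "rx": 0, "ry": 0, "rz": 0, "claw": 255}
    - {"x": -0.5, "y": 0, "z": 50, "rx": 0, "ry": 0, "rz": 0, "claw": 255}
    - {"x": -0.5, "y": 0, "z": 85, "rx": 0, "ry": 0, "rz": 0, "claw": 255}
    - {"x": -0.5, "y": 0, "z": 108, "rx": 0, "ry": 0, "rz": 0, "claw": 255}
    - {"x": -0.5, "y": 0, "z": 116, "rx": 0, "ry": 0, "rz": 0, "claw": 255}
    - {"x": -0.5, "y": 0, "z": 116, "rx": 0, "ry": 0, "rz": 0, "claw": 255}
    - {"x": -0.5, "y": 0, "z": 116, "rx": 0, "ry": 0, "rz": 0, "claw": 255}

```text
time_s: 30.05
position: [0.5351, 0.3007, 0.0645]
tcp_rot: [[-0.061, 0.998, 0.002], [0.998, 0.061, 0.001], [0.0, 0.002, -1.0]]
force: [-0.8, -0.9, -0.1]
opening: 0.189
grasp_force: 30.0
```

```bash
python3 -c "
from h import *
check('50',.009,.026,.015,'pics/a9.png')"
```

```text
t 30.05 pos [0.5351 0.3007 0.0645] shift mm [ 0.3 -1.3 17. ] turn/6deg [ 0.02 -0.    0.01] F [-0.8 -0.9 -0.1] open mm 16.43458716818372
```

View pics/a9.png

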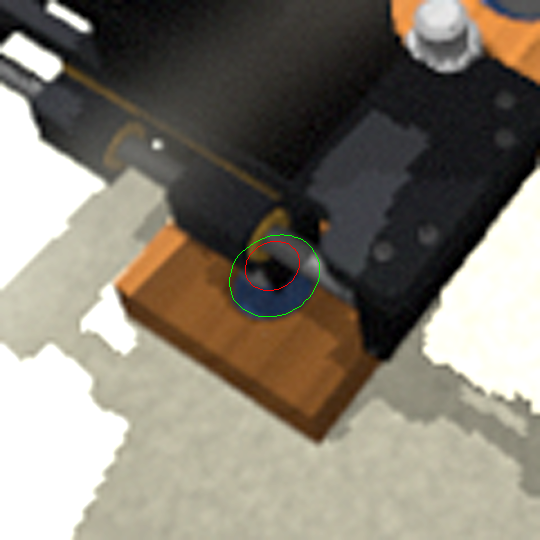

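The base is near (265,275), dark but consistent with the circle. Lowering with a -1 correction in y.

Call:
apply_moves:
  rows:
    - {"x": 0, "y": -1, "z": 3, "rx": 0, "ry": 0, "rz": 0, "claw": 255}
    - {"x": 0, "y": -1, "z": 7, "rx": 0, "ry": 0, "rz": 0, "claw": 255}
    - {"x": 0, "y": -1, "z": 11, "rx": 0, "ry": 0, "rz": 0, "claw": 255}
    - {"x": 0, "y": -1, "z": 14, "rx": 0, "ry": 0, "rz": 0, "claw": 255}
    - {"x": 0, "y": -1, "z": 16, "rx": 0, "ry": 0, "rz": 0, "claw": 255}
    - {"x": 0, "y": -1, "z": 17, "rx": 0, "ry": 0, "rz": 0, "claw": 255}
    - {"x": 0, "y": -1, "z": 17.5, "rx": 0, "ry": 0, "rz": 0, "claw": 255}
    - {"x": 0, "y": -1, "z": 17.5, "rx": 0, "ry": 0, "rz": 0, "claw": 255}

```text
time_s: 31.1
position: [0.5332, 0.3007, 0.0469]
tcp_rot: [[-0.061, 0.998, 0.0], [0.998, 0.061, -0.0], [-0.0, 0.0, -1.0]]
force: [-1.2, 0.4, 6.1]
opening: 0.184
grasp_force: 30.0
```

Contact at 46.9 mm as predicted. Release and retreat clear of the view.

Call:
apply_moves:
  rows:
    - {"x": 0, "y": 0, "z": 0, "rx": 0, "ry": 0, "rz": 0, "claw": 198}
    - {"x": 0, "y": 0, "z": 0, "rx": 0, "ry": 0, "rz": 0, "claw": 175}
    - {"x": 0, "y": 0, "z": 0, "rx": 0, "ry": 0, "rz": 0, "claw": 100}
    - {"x": 0, "y": 0, "z": 0, "rx": 0, "ry": 0, "rz": 0, "claw": 50}
    - {"x": 0, "y": 0, "z": -10, "rx": 0, "ry": 0, "rz": 0, "claw": 0}
    - {"x": 0, "y": 0, "z": -40, "rx": 0, "ry": 0, "rz": 0, "claw": 0}
    - {"x": 0, "y": 0, "z": -85, "rx": 0, "ry": 0, "rz": 0, "claw": 0}
    - {"x": -25, "y": 0, "z": -125, "rx": 0, "ry": 0, "rz": 0, "claw": 0}
    - {"x": -75, "y": 0, "z": -145, "rx": 0, "ry": 0, "rz": 0, "claw": 0}
    - {"x": -125, "y": 0, "z": -150, "rx": 0, "ry": 0, "rz": 0, "claw": 0}

```text
time_s: 32.35
position: [0.5421, 0.1752, 0.1988]
tcp_rot: [[-0.063, 0.998, 0.005], [0.998, 0.063, 0.0], [0.0, 0.005, -1.0]]
force: [0.8, 1.1, 0.8]
opening: 0.993
grasp_force: 0.0
```

Call:
apply_moves:
  rows:
    - {"x": -50, "y": 0, "z": 0, "rx": 0, "ry": 0, "rz": 0, "claw": 0}
    - {"x": -100, "y": 0, "z": 0, "rx": 0, "ry": 0, "rz": 0, "claw": 0}
    - {"x": -150, "y": 0, "z": 0, "rx": 0, "ry": 0, "rz": 0, "claw": 0}
    - {"x": -200, "y": 0, "z": 0, "rx": 0, "ry": 0, "rz": 0, "claw": 0}
    - {"x": -250, "y": 0, "z": 0, "rx": 0, "ry": 0, "rz": 0, "claw": 0}
    - {"x": -300, "y": 0, "z": 0, "rx": 0, "ry": 0, "rz": 0, "claw": 0}
    - {"x": -340, "y": 0, "z": 0, "rx": 0, "ry": 0, "rz": 0, "claw": 0}
    - {"x": -360, "y": 0, "z": 0, "rx": 0, "ry": 0, "rz": 0, "claw": 0}
    - {"x": -360, "y": 0, "z": 0, "rx": 0, "ry": 0, "rz": 0, "claw": 0}

```text
time_s: 33.48
position: [0.563, -0.1841, 0.1963]
tcp_rot: [[-0.059, 0.998, 0.0], [0.998, 0.059, 0.0], [0.0, 0.0, -1.0]]
force: [0.5, 0.2, 0.5]
opening: 0.997
grasp_force: 0.0
```

Run:
```python
from h import *
for n in("top","side"):
    p,d=capture(n);v,u=np.nonzero(d>0);X=pts(n,np.c_[u,v],d[v,u])
    for k,h in(("500",.076),("200",.058),("100",.0495),("50",.0405)):
        m=(np.hypot(*(X[:,:2]-C[k]).T)<.025)&(X[:,2]>.02);t=X[m&(X[:,2]>h-.006)]
        print(n,k,"ztop",np.percentile(X[m][:,2],97).round(4),h,"top-well mm",((t.mean(0)[:2]-C[k])*1000).round(1))
    if n=="top":a=cv2.resize(p[200:290,110:250],(560,360),interpolation=cv2.INTER_CUBIC)
    else: b=cv2.resize(p[220:380,150:310],(360,360),interpolation=cv2.INTER_CUBIC)
cv2.imwrite('pics/b1.png',cv2.resize(np.hstack([a,b]),(800,313))[...,::-1])
```

```text
top 500 ztop 0.079 0.076 top-well mm [-0.6 -3.5]
top 200 ztop 0.0603 0.058 top-well mm [-1.8 -1. ]
top 100 ztop 0.0514 0.0495 top-well mm [-2.  -1.5]
top 50 ztop 0.0405 0.0405 top-well mm [-1.4 -0.8]
side 500 ztop 0.0759 0.076 top-well mm [-1.2  1.8]
side 200 ztop 0.0585 0.058 top-well mm [-2.6  3. ]
side 100 ztop 0.0492 0.0495 top-well mm [-2.   2.2]
side 50 ztop 0.0402 0.0405 top-well mm [-2.   2.4]
```

View pics/b1.png

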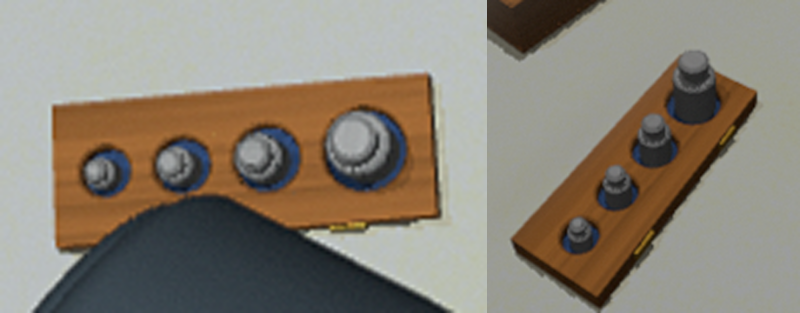

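All four weights stand upright on the well floors: heights match within camera error and centres are off by about 2 mm. I'm handing in.

```bash
python3 -c "
from rig import *
print(hand_in())"
```

```text
the job is handed in; nothing more can be done
None
```

All four weights are back upright in their own wells, largest to smallest, centred to within about 3 mm by the cameras; the arm never touched the lid or the bottle, and I handed the job in at about 34 s (the verdict was not shown).

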